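# Snug the adjustable wrench and index the selector valve

## Robot

A 7-joint arm with a two-finger parallel gripper is mounted at the origin on a cart in front of the work surface, level with it; the furniture and walls round the work are solid. World frame = base frame: x ahead of the robot, y to its left, z up, the work surface at z = 0. Lengths are in m, angles in degrees, forces in N, time in s.
With the tool pointing down it reaches from about 0.425 to 0.875 m from the base axis. Payload 8.4 kg.
Tool frame: the origin (TCP) lies between the finger pads; the fingertips stand 11 mm ahead of it and the grasp point (between the pads) lies 8 mm behind it; z points along the fingers, y is the line along which they close (so a half turn about z gives the same grasp; the last joint's range is limited). The gripper opens to 87 mm and grips with 3 to 60 N. Pads are 19 mm wide; open, the fingers measure 117 mm over their backs; the gripper's body (75 mm by 190 mm) begins 51 mm behind the grasp point.
Start: joints at [-79.996, 19.091, 2.286, 83.961, -0.768, 76.965, -3.352], TCP at [0.176, 0.626, 0.234] pointing down, gripper open.
Joint ranges: [-147.57, 147.57], [-21.85, 119.76], [-74.77, 79.35], [14.55, 137.4], [-85.83, 265.84], [4.83, 119.75], [-152.11, 152.11]. Speed limits (degrees/s): [127.2, 127.2, 159.86, 159.86, 180, 180, 180].

## Interface

Orientations are given as a 3x3 rotation matrix whose columns are the frame's x, y, z axes.
In Python, from plant import robot, cams, ticket gives the robot as it stands.
- The arm moves only by the tool arm_command, never from a script. Its argument "commands" is a list of rows, each an object of numbers: "x", "y", "z": the shift along the world's x, y, z in mm; "rx", "ry", "rz": the turn, a rotation vector about the world's x, y, z in rad; "hand": the finger opening in mm, from 0 to 87. A call has 1 to 10 rows; each row is the pose to reach, as a shift and turn from the pose commanded when the call began; what a row does not reach only later rows make up. A row lasts 1/10 s, in which the tool goes at most 50 mm and 8.59 degrees, less where a joint would pass 70% of its speed; a pose out of reach is approached as far as the arm can. A call with a gripper value outside its range is refused whole. The fingers move at their own pace and stop on an object; the grip force is fixed at half the most. Time passes only in rows, so rows that repeat a pose let the fingers close. It gives the time, the measured TCP pose, the force, the opening and the grip force at its end, in the units of the state.
- robot.get_state(): the state, without advancing time (a new reading comes with each control period).
- cams.camera(name): name is "scene" or "top" or "wrist"; returns the picture (420x560x3 uint8, red, green, blue); there is no depth.
- cams.camera_info(name): a dict with "vertical_fov" (degrees; the focal length in pixels is half the picture's height over the tangent of half this angle, whatever the lens; pixels are square), "cx", "cy" (the principal point, pixels), "R" (3x3) and "t" (3): a world point X has camera coordinates R X + t; the wrist camera has in their place "mount" (4x4, takes a point from camera to tool coordinates, whose origin is the TCP and whose axes are the flange's). Camera axes: x right, y down, z forward; pixel columns grow to the right and rows downward; lengths in m; the calibration is good to about 2 mm. A picture is of the moment at which its call begins: read the wrist's pose just before it. camera_info takes no time and is no camera call.
- ticket.finish_job(): hands the job in; it is judged then, once.
The state is a dict: "t": time; "q": joint angles; "dq": joint speeds; "joint_efforts": joint torques, N m; "position": TCP position; "orientation": TCP orientation; "contact_force": force on the tool from outside, world axes, zero at the start; "moment": the same for the moment, N m; "opening": opening from 0.0 (shut) to 1.0 (fully open); "grasp_force": force on a finger pad.
Only numpy, scipy, OpenCV 4.12 (cv2) and the standard library are available. Lean on these libraries where they do the work, as an engineer would, in place of code of your own. Each camera call takes 0.05 s, during which the arm holds its last target. There are 200 camera calls.

## Task

The adjustable wrench sits loosely round the hexagon of the selector valve. Roll its worm wheel with a fingertip until the moving jaw is snug on the hexagon (do not force the jaw or turn the hexagon by hand), and only then push the handle round clockwise until the sprung index pin drops fully into the notch of the cam disc, and no further. Leave the wrench lying flat and snug on the hexagon, and disturb nothing else.

Things in the scene. Friction and masses are not known exactly. Their poses are not given: they have to be found in the camera images.
- valve_base: Selector valve head, fixed to the bench. Grey aluminium base: round foot (86 mm across, 3 mm thick) under the spindle and, towards the base's own +y, an open-topped housing 32 mm wide, 16 mm high, 52 to 88 mm from the spindle axis, which carries the sprung index pin. Origin: on the spindle axis, at bench height; z up.
- spindle (a joint): Angle (rad) of the spindle: dark steel cam disc with the steel hexagon on top, in one piece. Grows clockwise seen from above. Starts between 0 and 0.14; the notch in the disc's rim is centred on the index pin at 0.95 (the pin drops in from about 0.85 and blocks at about 1.05). It needs about 0.15 N m and stays where it is left.
- hex_top (a point): Centre of the hexagon's top face, on the spindle axis, 29 mm above the bench. The hexagon is 24 mm across flats, 28 mm across corners, from 11 to 29 mm above the bench. The cam disc under it is 68 mm across, its top 11 mm above the bench; its rim has one square notch, 4 mm deep, about 10 mm wide.
- index_pin (a joint): Travel (m) of the sprung index pin towards the spindle: 0 while its nose rides on the rim of the cam disc, 0.004 when fully dropped into the notch. Spring 3 to 5 N. An upright steel peg on it, 7 mm across, 62 mm from the spindle axis, top 27 mm high, shows its travel. In the notch it blocks further turning.
- wrench: Adjustable wrench, steel, 0.45 kg, loose, 186 mm long. Its head lies on the cam disc, its heel on the bench. Origin: underside of the head (11 mm above the bench) where the spindle axis lies when snug, to 2 mm. +x points out of the mouth, the handle runs to -x, z up. Head 20 mm thick, back to x = -62 mm. Fixed jaw on the +y side, its face at y = 12 mm; throat at x = -15 mm.
- handle_mid (a point): Point inside the wrench's handle, at mid height, 115 mm from the wrench's origin along -x, 20 mm above the bench: push the handle's side here. The handle is 24 mm wide, 13 to 27 mm above the bench, to x = -148 mm of the wrench; then the heel, 26 mm wide, down to the bench, to x = -168 mm.
- worm_top (a point): Topmost point of the worm wheel, 38 mm above the bench: a ridged dark steel wheel, 26 mm across, 18 mm wide, in a window of the wrench's head at x = -36, y = -6 mm of the wrench, axis along the wrench's y. It stands 7 mm proud of the head; nothing else of wrench or hexagon is as high. The point stays on the wrench as the wheel rolls.
- worm (a joint): Angle (rad) of the worm wheel. Rolling its top towards the wrench's +x (towards the mouth) makes it grow and closes the jaw, 1.3 mm a radian. It takes about 5 N along the top: press a fingertip on it with 8 to 20 N (friction 0.5 or more) and drag, in several strokes. It stays where it is left; when the jaw is snug it stops and the fingertip slips. Starts between 3.9 and 6.2.
- jaw (a joint): Travel (m) of the moving jaw along the wrench's +y: 0 fully open (36 mm between the faces), 0.012 when the faces are 24 mm apart. Driven by the worm wheel only, which holds it against about 50 N. Starts between 5 and 8 mm. The jaw lies on the wrench's -y side, 33 mm long, 16 mm wide.
- small_bottle: Bystander: small brown bottle with a black cap, 24 mm across, 48 mm high; origin at its underside.
- dish: Bystander: petri dish, 62 mm across, 14 mm high; origin at its underside.
- dish_far: Bystander: second petri dish, like the first, further right.
- rack: Bystander: rack of microtubes, 58 x 118 x 30 mm, behind the work.
- marker: Bystander: marker pen, 135 mm long, lying to the right.
There are look-alikes about, which are no part of the job. What is shaped like the valve_base but turquoise is not meant.

How it is judged:
By the outcome, as a careful person would: the job done as asked, in the order asked, and still so for the second after the job is handed in, with the robot touching nothing.
It also fails if it takes over 58 s, if anything falls off the work surface, if the arm or the gripper's body presses on something with over 40 N, if the wrist force passes 120 N, or if a joint passes its speed limit or range.

## Working session

There is one attempt and no reset: what is moved stays moved. The work goes in short steps, Python scripts to look and compute and a tool call to move; the robot and the scene stay as the last step left them, time stands still between calls to the robot, and variables do not carry over. Pictures are saved under pics/ and viewed, at most 10 in all, crops included, and the job is handed in when it is done.

Besides the shell and the picture viewer there is one more tool, called after "Emit:" by a JSON object that holds its "name" and its "arguments", one argument or row to a line. arm_command: Moves the arm, as the interface text tells. Its arguments: {"type":"object","properties":{"commands":{"type":"array","items":{"type":"object","properties":{"x":{"type":"number"},"y":{"type":"number"},"z":{"type":"number"},"rx":{"type":"number"},"ry":{"type":"number"},"rz":{"type":"number"},"hand":{"type":"number"}}}}},"required":["commands"]}

```bash
ls; mkdir -p pics; python3 - <<'E'
from plant import robot,cams
import cv2,numpy as np
s=robot.get_state();print(s['t'],s['position'],s['opening'],s['contact_force'])
for n in('scene','top'):
    im=cams.camera(n);cv2.imwrite(f'pics/{n}0.png',im[:,:,::-1])
    i=cams.camera_info(n);print(n,i)
print(cams.camera_info('wrist'))
print(np.round(s['orientation'],3))
E
```

```text
pics
0.0 [0.17562865 0.62534754 0.23264775] 0.9941410915340062 [ 1.0460506  -0.03560096 -0.36634742]
scene {'vertical_fov': 53.182989986095556, 'cx': 283.5202855038641, 'cy': 212.41516936261255, 'R': array([[-0.83974076, -0.54293509,  0.00754612],
       [-0.33212266,  0.50259   , -0.79818408],
       [ 0.42956954, -0.67277394, -0.60236636]]), 't': array([0.36022259, 0.35722414, 0.44532291])}
top {'vertical_fov': 56.453833356089156, 'cx': 282.5504503775868, 'cy': 215.71878759773307, 'R': array([[ 0.00579875, -0.99990885,  0.01219257],
       [-0.98962858, -0.00748837, -0.14345448],
       [ 0.14353271, -0.01123425, -0.98958181]]), 't': array([-0.28178132,  0.60199491,  0.85960297])}
{'vertical_fov': 61.661308098464666, 'cx': 276.675108662788, 'cy': 204.84781521538184, 'mount': array([[-4.66051773e-04, -9.67864480e-01, -2.51471930e-01,
         6.63849161e-02],
       [ 9.99999250e-01, -1.66162144e-04, -1.21376961e-03,
         8.51790757e-04],
       [ 1.13297938e-03, -2.51472307e-01,  9.67863831e-01,
        -1.51438196e-01],
       [ 0.00000000e+00,  0.00000000e+00,  0.00000000e+00,
         1.00000000e+00]])}
[[-0.963  0.27  -0.   ]
 [ 0.27   0.963 -0.002]
 [-0.    -0.002 -1.   ]]
```

View pics/top0.png

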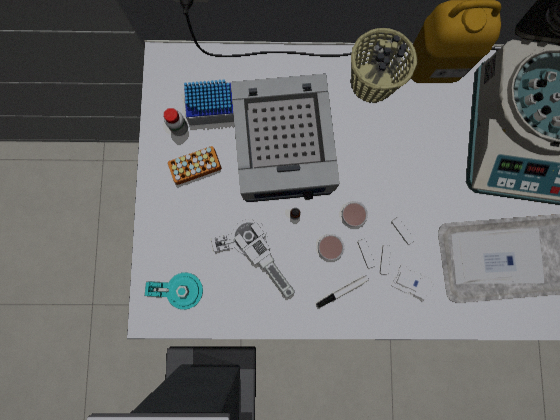

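View pics/scene0.png

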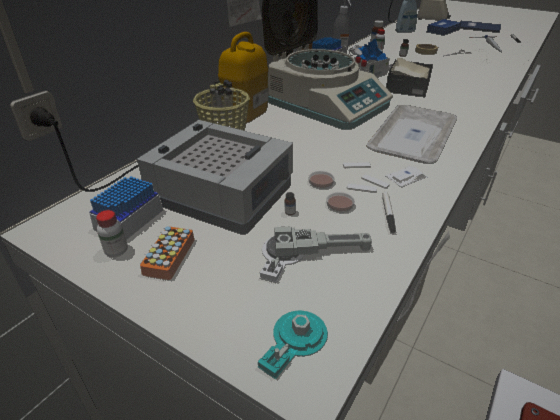

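The top view shows the grey valve and wrench at (248,237), with its housing at (222,243) and the handle end at (290,293). The turquoise decoy is at (183,290), and the bottle is at (295,214). The dishes are at (331,248) and (354,215). I choose the grey one and will check it in a close crop.

```bash
cat >h.py <<'E'
from plant import robot,cams
import cv2,numpy as np
def ray(n,u,v,z,st=None,inf=None):
    i=inf or cams.camera_info(n); f=210/np.tan(np.radians(i['vertical_fov']/2))
    d=np.array([(u-i['cx'])/f,(v-i['cy'])/f,1])
    if n=='wrist':
        M=i['mount'];R=st['orientation'];o=R@M[:3,3]+st['position'];d=R@M[:3,:3]@d
    else: R=np.array(i['R']);o=-R.T@i['t'];d=R.T@d
    return o+d*(z-o[2])/d[2]
def proj(n,X,st=None):
    i=cams.camera_info(n); f=210/np.tan(np.radians(i['vertical_fov']/2))
    if n=='wrist':
        M=i['mount'];R=st['orientation'];c=M[:3,:3].T@(R.T@(np.array(X)-st['position'])-M[:3,3])
    else: c=np.array(i['R'])@X+i['t']
    return np.array([f*c[0]/c[2]+i['cx'],f*c[1]/c[2]+i['cy']])
E
python3 - <<'E'
from h import *
for nm,u,v,z in[('hexarea',248,235,.03),('worm',258,247,.038),('handle end',290,293,.02),('housing',216,244,.016),('bottle',295,214,.03),('dish',331,248,.01),('decoy',183,290,.03)]: print(nm,ray('top',u,v,z).round(3))
a=cv2.imread('pics/top0.png')[205:315,195:345];b=cv2.imread('pics/scene0.png')[215:285,245:385]
a=cv2.resize(a,None,fx=5,fy=5,interpolation=cv2.INTER_CUBIC)
cv2.imwrite('pics/c1.png',a)
E
```

```text
hexarea [ 0.56  -0.198  0.03 ]
worm [ 0.532 -0.222  0.038]
handle end [ 0.427 -0.296  0.02 ]
housing [ 0.54  -0.122  0.016]
bottle [ 0.61  -0.307  0.03 ]
dish [ 0.532 -0.394  0.01 ]
decoy [ 0.433 -0.052  0.03 ]
```

View pics/c1.png

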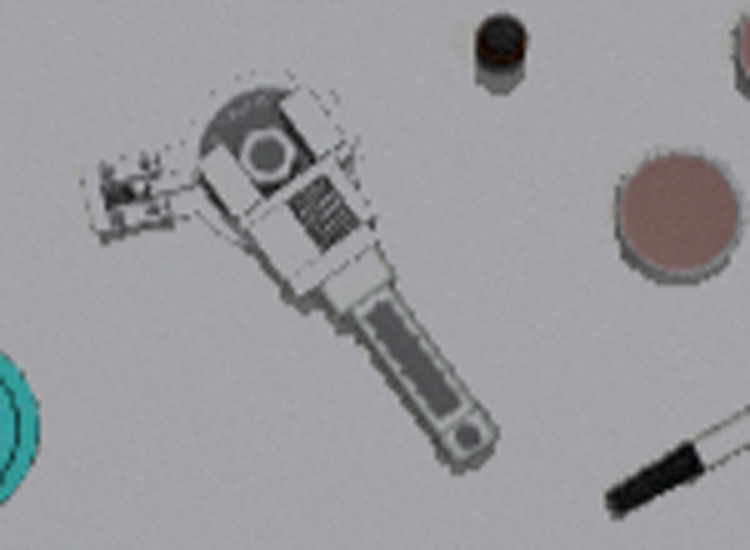

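The crop confirms the grey valve. The hexagon is at crop (268,155), the worm at (325,212), the handle hole at (467,435) and the housing at (120,195). I'll move above it for a wrist view.

Emit:
{"name": "arm_command", "arguments": {
  "commands": [
    {"x": 324, "y": -425, "z": 20, "rz": -0.67, "hand": 0},
    {"x": 324, "y": -425, "z": 20, "rz": -0.67, "hand": 0},
    {"x": 324, "y": -425, "z": 20, "rz": -0.67, "hand": 0},
    {"x": 324, "y": -425, "z": 20, "rz": -0.67, "hand": 0},
    {"x": 324, "y": -425, "z": 20, "rz": -0.67, "hand": 0},
    {"x": 324, "y": -425, "z": 20, "rz": -0.67, "hand": 0},
    {"x": 324, "y": -425, "z": 20, "rz": -0.67, "hand": 0},
    {"x": 324, "y": -425, "z": 20, "rz": -0.67, "hand": 0},
    {"x": 324, "y": -425, "z": 20, "rz": -0.67, "hand": 0},
    {"x": 324, "y": -425, "z": 20, "rz": -0.67, "hand": 0}
  ]
}}

```text
$.commands[0]: bad value
```

Emit:
{"name": "arm_command", "arguments": {
  "commands": [
    {"x": 30, "y": -420, "z": -70, "hand": 0},
    {"x": 30, "y": -420, "z": -70, "hand": 0},
    {"x": 30, "y": -420, "z": -70, "hand": 0},
    {"x": 30, "y": -420, "z": -70, "hand": 0},
    {"x": 30, "y": -420, "z": -70, "hand": 0},
    {"x": 30, "y": -420, "z": -70, "hand": 0},
    {"x": 30, "y": -420, "z": -70, "hand": 0},
    {"x": 30, "y": -420, "z": -70, "hand": 0},
    {"x": 30, "y": -420, "z": -70, "hand": 0},
    {"x": 30, "y": -420, "z": -70, "hand": 0}
  ]
}}

```text
$.commands[0]: bad value
```

```bash
python3 - <<'E'
from h import *
s=robot.get_state();im=cams.camera('wrist');cv2.imwrite('pics/w1.png',im[:,:,::-1])
import pickle;pickle.dump(s,open('s1.pkl','wb'))
print(s['t'],s['position'],s['opening'],s['contact_force'].round(2),np.round(s['orientation'],3),s['q'].round(0))
E
```

```text
0.1 [0.17566542 0.6254122  0.23276768] 1.0001201265919255 [-0.15  0.46  0.16] [[-0.963  0.27  -0.   ]
 [ 0.27   0.963 -0.001]
 [-0.    -0.001 -1.   ]] [-80.  19.   2.  84.  -1.  77.  -3.]
```

View pics/w1.png

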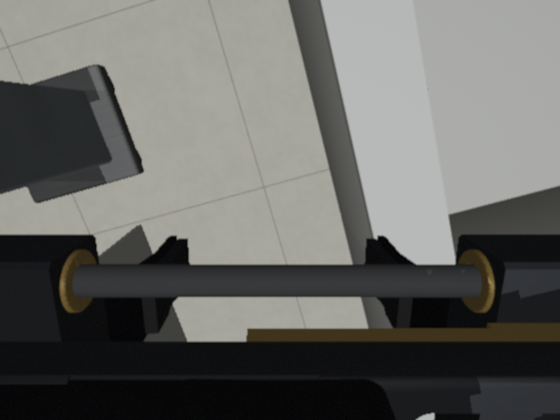

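The wrist view shows only floor, because the moves were refused ("bad value"). I'll use step-limited rows instead.

Emit:
{"name": "arm_command", "arguments": {
  "commands": [
    {"x": 28, "y": -38, "z": 4, "rx": 0, "ry": 0, "rz": -0.1, "hand": 0},
    {"x": 56, "y": -76, "z": 8, "rx": 0, "ry": 0, "rz": -0.2, "hand": 0},
    {"x": 84, "y": -114, "z": 12, "rx": 0, "ry": 0, "rz": -0.3, "hand": 0},
    {"x": 112, "y": -152, "z": 16, "rx": 0, "ry": 0, "rz": -0.4, "hand": 0},
    {"x": 140, "y": -190, "z": 20, "rx": 0, "ry": 0, "rz": -0.5, "hand": 0},
    {"x": 168, "y": -228, "z": 20, "rx": 0, "ry": 0, "rz": -0.6, "hand": 0},
    {"x": 196, "y": -266, "z": 20, "rx": 0, "ry": 0, "rz": -0.67, "hand": 0},
    {"x": 224, "y": -304, "z": 20, "rx": 0, "ry": 0, "rz": -0.67, "hand": 0},
    {"x": 252, "y": -342, "z": 20, "rx": 0, "ry": 0, "rz": -0.67, "hand": 0},
    {"x": 280, "y": -380, "z": 20, "rx": 0, "ry": 0, "rz": -0.67, "hand": 0}
  ]
}}

```text
t: 1.15
position: [0.4565, 0.2439, 0.2536]
orientation: [[-0.587, 0.81, -0.0], [0.81, 0.587, 0.0], [0.0, 0.0, -1.0]]
contact_force: [0.2, 0.4, 0.5]
opening: 0.173
grasp_force: 0.0
```

Emit:
{"name": "arm_command", "arguments": {
  "commands": [
    {"x": 8, "y": -46, "z": 0, "hand": 0},
    {"x": 16, "y": -92, "z": 0, "hand": 0},
    {"x": 24, "y": -138, "z": -8, "hand": 0},
    {"x": 32, "y": -184, "z": -16, "hand": 0},
    {"x": 40, "y": -230, "z": -24, "hand": 0},
    {"x": 48, "y": -276, "z": -32, "hand": 0},
    {"x": 56, "y": -322, "z": -40, "hand": 0},
    {"x": 62, "y": -368, "z": -48, "hand": 0},
    {"x": 68, "y": -414, "z": -54, "hand": 0},
    {"x": 74, "y": -460, "z": -60, "hand": 0}
  ]
}}

```text
$.commands[0]: bad value
```

```bash
python3 - <<'E'
from h import *
s=robot.get_state();im=cams.camera('wrist');cv2.imwrite('pics/w2.png',im[:,:,::-1])
import pickle;pickle.dump(s,open('s2.pkl','wb'))
print(s['t'],s['position'],s['opening'],s['contact_force'].round(2),np.round(s['orientation'],3),s['q'].round(0))
E
```

```text
1.15 [0.45646609 0.24393899 0.25358715] 0.17276117907673327 [0.24 0.39 0.55] [[-0.587  0.81  -0.   ]
 [ 0.81   0.587  0.   ]
 [ 0.     0.    -1.   ]] [-56.   2.  24. 102.  -1.  76.   4.]
```

View pics/w2.png

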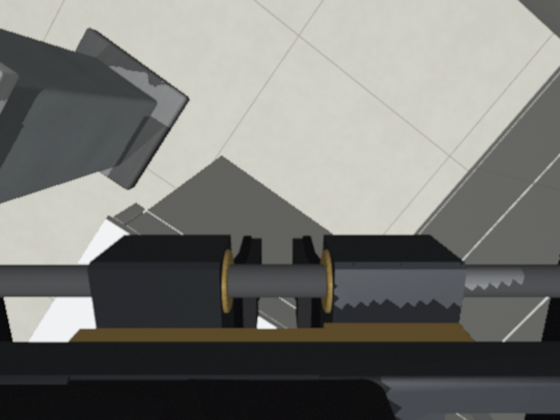

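That was refused again, so all keys are required in every row. The picture still shows floor.

Emit:
{"name": "arm_command", "arguments": {
  "commands": [
    {"x": 8, "y": -46, "z": 0, "rx": 0, "ry": 0, "rz": 0, "hand": 0},
    {"x": 16, "y": -92, "z": 0, "rx": 0, "ry": 0, "rz": 0, "hand": 0},
    {"x": 24, "y": -138, "z": -8, "rx": 0, "ry": 0, "rz": 0, "hand": 0},
    {"x": 32, "y": -184, "z": -16, "rx": 0, "ry": 0, "rz": 0, "hand": 0},
    {"x": 40, "y": -230, "z": -24, "rx": 0, "ry": 0, "rz": 0, "hand": 0},
    {"x": 48, "y": -276, "z": -32, "rx": 0, "ry": 0, "rz": 0, "hand": 0},
    {"x": 56, "y": -322, "z": -40, "rx": 0, "ry": 0, "rz": 0, "hand": 0},
    {"x": 62, "y": -368, "z": -48, "rx": 0, "ry": 0, "rz": 0, "hand": 0},
    {"x": 68, "y": -414, "z": -54, "rx": 0, "ry": 0, "rz": 0, "hand": 0},
    {"x": 74, "y": -460, "z": -60, "rx": 0, "ry": 0, "rz": 0, "hand": 0}
  ]
}}

```text
t: 2.2
position: [0.5299, -0.2155, 0.1933]
orientation: [[-0.587, 0.809, 0.0], [0.809, 0.587, 0.0], [0.0, 0.0, -1.0]]
contact_force: [1.0, -0.0, 0.1]
opening: 0.005
grasp_force: 0.0
```

```bash
python3 - <<'E'
from h import *
s=robot.get_state();im=cams.camera('wrist');cv2.imwrite('pics/w3.png',im[:,:,::-1])
import pickle;pickle.dump(s,open('s3.pkl','wb'))
print(s['t'],s['position'],s['opening'],s['contact_force'].round(2),np.round(s['orientation'],3),s['q'].round(0))
for X in ([.56,-.198,.029],[.532,-.222,.038],[.427,-.296,.02]): print(proj('wrist',X,s))
E
```

```text
2.2 [ 0.52986376 -0.21554289  0.19326606] 0.004908543016438079 [ 0.95 -0.03  0.14] [[-0.587  0.809  0.   ]
 [ 0.809  0.587  0.   ]
 [ 0.     0.    -1.   ]] [-23.  15.  49. 100. -12.  70.  64.]
[312.55761186 192.85679824]
[272.45717583 198.31722596]
[136.72955783 192.08482795]
```

View pics/w3.png

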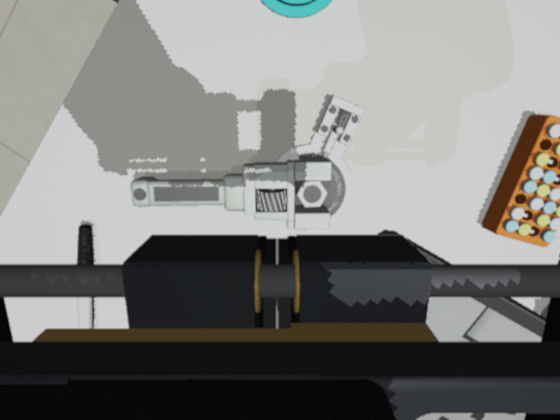

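The wrist view shows the hexagon at (312,194), the worm at (271,200), the handle recess at about (187,193) and its hole at (139,194). The housing is at (338,120).

```bash
python3 - <<'E'
from h import *
import pickle;s=pickle.load(open('s3.pkl','rb'))
g=cv2.imread('pics/w3.png',0)
for th in(90,110,130):
    m=(g[155:233,125:350]<th).astype(np.uint8)
    n,l,st,c=cv2.connectedComponentsWithStats(m,connectivity=4)
    for k in range(1,n):
        if 25<st[k,4]<3000: print(th,c[k].round(1)+[125,155],st[k]+[125,155,0,0,0])
for nm,uv,z,t in[('hex',(312,194),.029,(248.6,236)),('worm',(271,201),.038,(260,247.4)),('hole',(139,193.5),.025,(288.4,292))]:
    print(nm,ray('wrist',*uv,z,s).round(4),ray('top',*t,z).round(4))
E
```

```text
90 [292.7 160.5] [244 155  85  16 309]
90 [234.2 174.5] [226 174  17   2  33]
90 [175.9 179.4] [137 177  86   5 168]
90 [297.4 185.1] [294 181  10  13  68]
90 [271.3 190.4] [259 189  26   5  80]
90 [309.4 208.9] [295 204  33   9 192]
110 [291.9 165.4] [243 155  87  40 562]
110 [189.2 178.9] [135 173 108  10 399]
110 [272.  193.1] [259 189  28  22 143]
110 [257.7 203.7] [256 190   8  22  49]
110 [139.5 194.9] [135 191  10   8  55]
110 [309.9 208.5] [295 198  34  15 241]
130 [335.3 168.3] [332 163   8  12  35]
130 [253.5 175.4] [247 172  16   8  79]
130 [311.8 193.8] [304 186  16  16 195]
130 [139.3 194.1] [134 189  12  11 106]
130 [270.4 199. ] [256 189  31  23 428]
hex [ 0.5602 -0.1992  0.029 ] [ 0.5578 -0.199   0.029 ]
worm [ 0.5324 -0.2248  0.038 ] [ 0.5308 -0.2263  0.038 ]
hole [ 0.4304 -0.2938  0.025 ] [ 0.4296 -0.2925  0.025 ]
```

Emit:
{"name": "arm_command", "arguments": {
  "commands": [
    {"x": -5, "y": -15, "z": -45, "rx": 0, "ry": 0, "rz": 0, "hand": 0},
    {"x": -5, "y": -15, "z": -90, "rx": 0, "ry": 0, "rz": 0, "hand": 0},
    {"x": -5, "y": -15, "z": -130, "rx": 0, "ry": 0, "rz": 0, "hand": 0},
    {"x": -5, "y": -15, "z": -140, "rx": 0, "ry": 0, "rz": 0, "hand": 0},
    {"x": -5, "y": -15, "z": -142, "rx": 0, "ry": 0, "rz": 0, "hand": 0},
    {"x": -5, "y": -15, "z": -143, "rx": 0, "ry": 0, "rz": 0, "hand": 0}
  ]
}}

```text
t: 2.85
position: [0.5258, -0.2296, 0.0521]
orientation: [[-0.587, 0.81, 0.002], [0.81, 0.587, -0.001], [-0.002, 0.001, -1.0]]
contact_force: [0.5, -0.1, -0.0]
opening: 0.006
grasp_force: 0.0
```

Emit:
{"name": "arm_command", "arguments": {
  "commands": [
    {"x": 0, "y": 0, "z": 0, "rx": 0, "ry": 0, "rz": 0, "hand": 0},
    {"x": 0, "y": 0, "z": -1, "rx": 0, "ry": 0, "rz": 0, "hand": 0},
    {"x": 0, "y": 0, "z": -2, "rx": 0, "ry": 0, "rz": 0, "hand": 0},
    {"x": 0, "y": 0, "z": -2, "rx": 0, "ry": 0, "rz": 0, "hand": 0}
  ]
}}

```text
t: 3.25
position: [0.5254, -0.2292, 0.0492]
orientation: [[-0.587, 0.81, 0.002], [0.81, 0.587, -0.0], [-0.001, 0.001, -1.0]]
contact_force: [0.8, -0.3, 2.3]
opening: 0.003
grasp_force: 1.3
```

Emit:
{"name": "arm_command", "arguments": {
  "commands": [
    {"x": 0, "y": 0, "z": -1, "rx": 0, "ry": 0, "rz": 0, "hand": 0},
    {"x": 0, "y": 0, "z": -2, "rx": 0, "ry": 0, "rz": 0, "hand": 0},
    {"x": 0, "y": 0, "z": -2, "rx": 0, "ry": 0, "rz": 0, "hand": 0}
  ]
}}

```text
t: 3.55
position: [0.5257, -0.2295, 0.0485]
orientation: [[-0.587, 0.81, 0.002], [0.81, 0.587, 0.001], [-0.001, 0.002, -1.0]]
contact_force: [-5.9, 3.6, 22.0]
opening: 0.007
grasp_force: 10.5
```

Emit:
{"name": "arm_command", "arguments": {
  "commands": [
    {"x": 1, "y": 1, "z": 0.5, "rx": 0, "ry": 0, "rz": 0, "hand": 0},
    {"x": 3, "y": 2, "z": 0.5, "rx": 0, "ry": 0, "rz": 0, "hand": 0},
    {"x": 5, "y": 4, "z": 0.5, "rx": 0, "ry": 0, "rz": 0, "hand": 0},
    {"x": 7, "y": 5, "z": 0.5, "rx": 0, "ry": 0, "rz": 0, "hand": 0},
    {"x": 9, "y": 7, "z": 0.5, "rx": 0, "ry": 0, "rz": 0, "hand": 0}
  ]
}}

```text
t: 4.05
position: [0.5337, -0.2236, 0.049]
orientation: [[-0.586, 0.811, 0.001], [0.811, 0.586, -0.0], [-0.001, 0.0, -1.0]]
contact_force: [-7.2, -0.4, 21.2]
opening: 0.012
grasp_force: 10.7
```

Emit:
{"name": "arm_command", "arguments": {
  "commands": [
    {"x": 2, "y": 1, "z": 0.5, "rx": 0, "ry": 0, "rz": 0, "hand": 0},
    {"x": 4, "y": 3, "z": 0.5, "rx": 0, "ry": 0, "rz": 0, "hand": 0},
    {"x": 6, "y": 4, "z": 0.5, "rx": 0, "ry": 0, "rz": 0, "hand": 0},
    {"x": 7, "y": 5, "z": 0.5, "rx": 0, "ry": 0, "rz": 0, "hand": 0}
  ]
}}

```text
t: 4.45
position: [0.5409, -0.2181, 0.0483]
orientation: [[-0.586, 0.81, 0.001], [0.81, 0.586, -0.001], [-0.001, -0.0, -1.0]]
contact_force: [-1.6, -1.4, 4.2]
opening: 0.001
grasp_force: 1.8
```

```bash
python3 - <<'E'
from h import *
im=cams.camera('top')[:,:,::-1];cv2.imwrite('pics/t2.png',im)
im=cams.camera('scene')[:,:,::-1];cv2.imwrite('pics/sc2.png',im)
E
```

Emit:
{"name": "arm_command", "arguments": {
  "commands": [
    {"x": 0, "y": 0, "z": 8, "rx": 0, "ry": 0, "rz": 0, "hand": 0},
    {"x": -15, "y": -11, "z": 8, "rx": 0, "ry": 0, "rz": 0, "hand": 0},
    {"x": -15, "y": -11, "z": 2, "rx": 0, "ry": 0, "rz": 0, "hand": 0},
    {"x": -15, "y": -11, "z": -0.5, "rx": 0, "ry": 0, "rz": 0, "hand": 0},
    {"x": -14, "y": -10, "z": -0.5, "rx": 0, "ry": 0, "rz": 0, "hand": 0},
    {"x": -12, "y": -9, "z": -0.5, "rx": 0, "ry": 0, "rz": 0, "hand": 0},
    {"x": -9, "y": -7, "z": -0.5, "rx": 0, "ry": 0, "rz": 0, "hand": 0},
    {"x": -7, "y": -5, "z": -0.5, "rx": 0, "ry": 0, "rz": 0, "hand": 0},
    {"x": -4, "y": -3, "z": -0.5, "rx": 0, "ry": 0, "rz": 0, "hand": 0},
    {"x": -3, "y": -2, "z": -0.5, "rx": 0, "ry": 0, "rz": 0, "hand": 0}
  ]
}}

```text
t: 5.55
position: [0.5386, -0.2197, 0.0481]
orientation: [[-0.586, 0.81, 0.002], [0.81, 0.586, -0.0], [-0.001, 0.001, -1.0]]
contact_force: [-1.3, -0.5, 11.7]
opening: 0.007
grasp_force: 5.2
```

Emit:
{"name": "arm_command", "arguments": {
  "commands": [
    {"x": 0, "y": 0, "z": 8, "rx": 0, "ry": 0, "rz": 0, "hand": 0},
    {"x": -12, "y": -9, "z": 8, "rx": 0, "ry": 0, "rz": 0, "hand": 0},
    {"x": -12, "y": -9, "z": 2, "rx": 0, "ry": 0, "rz": 0, "hand": 0},
    {"x": -12, "y": -9, "z": 0, "rx": 0, "ry": 0, "rz": 0, "hand": 0},
    {"x": -11, "y": -8, "z": -0.3, "rx": 0, "ry": 0, "rz": 0, "hand": 0},
    {"x": -9, "y": -6, "z": -0.3, "rx": 0, "ry": 0, "rz": 0, "hand": 0},
    {"x": -6, "y": -4, "z": -0.3, "rx": 0, "ry": 0, "rz": 0, "hand": 0},
    {"x": -4, "y": -3, "z": -0.3, "rx": 0, "ry": 0, "rz": 0, "hand": 0},
    {"x": -2, "y": -1, "z": -0.3, "rx": 0, "ry": 0, "rz": 0, "hand": 0}
  ]
}}

```text
t: 6.45
position: [0.5362, -0.2216, 0.0486]
orientation: [[-0.585, 0.811, 0.002], [0.811, 0.585, 0.0], [-0.001, 0.002, -1.0]]
contact_force: [-3.3, 0.3, 22.3]
opening: 0.004
grasp_force: 10.8
```

```bash
python3 - <<'E'
from h import *
im=cams.camera('top')[:,:,::-1];cv2.imwrite('pics/t3.png',im)
im=cams.camera('scene')[:,:,::-1];cv2.imwrite('pics/sc3.png',im)
f=lambda n:cv2.resize(cv2.imread(f'pics/{n}.png')[222:272,255:335],None,fx=5,fy=5,interpolation=cv2.INTER_CUBIC)
t=lambda n:cv2.resize(cv2.imread(f'pics/{n}.png')[215:265,225:305],None,fx=5,fy=5,interpolation=cv2.INTER_CUBIC)
cv2.imwrite('pics/c3.png',np.vstack([np.hstack([f('scene0'),f('sc3')]),np.hstack([t('top0'),t('t3')])]))
E
```

```text
(no output)
```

View pics/c3.png

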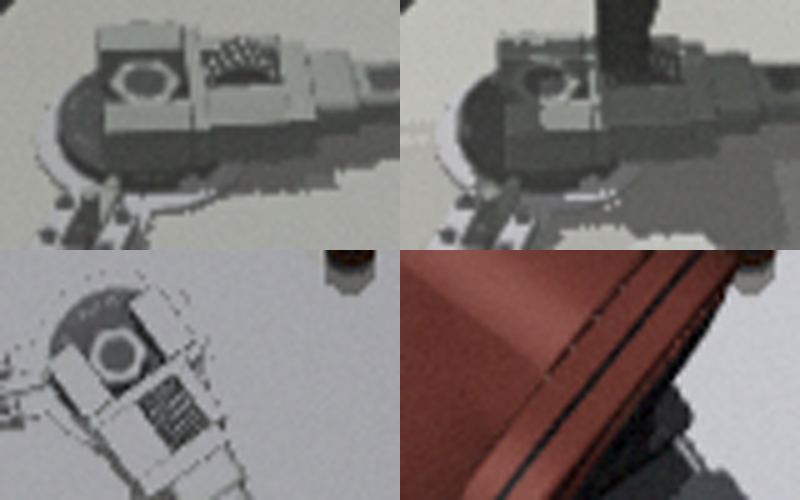

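The top-left crop is before and the top-right is now, from the scene camera. The far jaw has moved towards the hexagon at (545,75), but a gap may remain. I'll stroke on and watch the drag force for the stop.

Emit:
{"name": "arm_command", "arguments": {
  "commands": [
    {"x": 0, "y": 0, "z": 8, "rx": 0, "ry": 0, "rz": 0, "hand": 0},
    {"x": -10, "y": -8, "z": 8, "rx": 0, "ry": 0, "rz": 0, "hand": 0},
    {"x": -10, "y": -8, "z": 2, "rx": 0, "ry": 0, "rz": 0, "hand": 0},
    {"x": -10, "y": -8, "z": 0, "rx": 0, "ry": 0, "rz": 0, "hand": 0},
    {"x": -9, "y": -7, "z": 0, "rx": 0, "ry": 0, "rz": 0, "hand": 0},
    {"x": -7, "y": -5, "z": 0, "rx": 0, "ry": 0, "rz": 0, "hand": 0},
    {"x": -4, "y": -3, "z": 0, "rx": 0, "ry": 0, "rz": 0, "hand": 0}
  ]
}}

```text
t: 7.25
position: [0.5301, -0.2263, 0.0486]
orientation: [[-0.584, 0.812, -0.001], [0.812, 0.584, -0.001], [-0.0, -0.001, -1.0]]
contact_force: [-10.7, 2.0, 37.4]
opening: 0.003
grasp_force: 18.6
```

Emit:
{"name": "arm_command", "arguments": {
  "commands": [
    {"x": 2, "y": 1, "z": 0, "rx": 0, "ry": 0, "rz": 0, "hand": 0},
    {"x": 4, "y": 3, "z": 0.2, "rx": 0, "ry": 0, "rz": 0, "hand": 0}
  ]
}}

```text
t: 7.45
position: [0.5357, -0.2225, 0.0487]
orientation: [[-0.585, 0.811, 0.001], [0.811, 0.585, -0.001], [-0.002, 0.001, -1.0]]
contact_force: [-7.2, -0.7, 24.9]
opening: 0.009
grasp_force: 12.2
```

Emit:
{"name": "arm_command", "arguments": {
  "commands": [
    {"x": 0, "y": 0, "z": 8, "rx": 0, "ry": 0, "rz": 0, "hand": 0},
    {"x": -10, "y": -8, "z": 8, "rx": 0, "ry": 0, "rz": 0, "hand": 0},
    {"x": -10, "y": -8, "z": 2, "rx": 0, "ry": 0, "rz": 0, "hand": 0},
    {"x": -10, "y": -8, "z": 0, "rx": 0, "ry": 0, "rz": 0, "hand": 0},
    {"x": -9, "y": -7, "z": 0, "rx": 0, "ry": 0, "rz": 0, "hand": 0},
    {"x": -7, "y": -5, "z": 0, "rx": 0, "ry": 0, "rz": 0, "hand": 0},
    {"x": -4, "y": -3, "z": 0, "rx": 0, "ry": 0, "rz": 0, "hand": 0}
  ]
}}

```text
t: 8.15
position: [0.5284, -0.2274, 0.0484]
orientation: [[-0.583, 0.813, -0.003], [0.813, 0.583, -0.002], [0.001, -0.004, -1.0]]
contact_force: [-19.6, -0.9, 44.6]
opening: 0.006
grasp_force: 21.9
```

Emit:
{"name": "arm_command", "arguments": {
  "commands": [
    {"x": 2, "y": 1, "z": 0, "rx": 0, "ry": 0, "rz": 0, "hand": 0},
    {"x": 4, "y": 3, "z": 0, "rx": 0, "ry": 0, "rz": 0, "hand": 0}
  ]
}}

```text
t: 8.35
position: [0.5338, -0.2236, 0.0486]
orientation: [[-0.584, 0.812, -0.001], [0.812, 0.584, -0.001], [-0.0, -0.002, -1.0]]
contact_force: [-15.3, -3.4, 36.4]
opening: 0.004
grasp_force: 18.2
```

Emit:
{"name": "arm_command", "arguments": {
  "commands": [
    {"x": 0, "y": 0, "z": 8, "rx": 0, "ry": 0, "rz": 0, "hand": 0},
    {"x": -10, "y": -8, "z": 8, "rx": 0, "ry": 0, "rz": 0, "hand": 0},
    {"x": -10, "y": -8, "z": 3, "rx": 0, "ry": 0, "rz": 0, "hand": 0},
    {"x": -10, "y": -8, "z": 2, "rx": 0, "ry": 0, "rz": 0, "hand": 0},
    {"x": -8, "y": -6, "z": 2, "rx": 0, "ry": 0, "rz": 0, "hand": 0},
    {"x": -6, "y": -4, "z": 2, "rx": 0, "ry": 0, "rz": 0, "hand": 0}
  ]
}}

```text
t: 8.95
position: [0.5266, -0.2279, 0.0487]
orientation: [[-0.584, 0.812, -0.004], [0.812, 0.584, -0.003], [0.0, -0.005, -1.0]]
contact_force: [-14.3, -8.2, 20.7]
opening: 0.005
grasp_force: 10.8
```

Emit:
{"name": "arm_command", "arguments": {
  "commands": [
    {"x": 2, "y": 1, "z": 0, "rx": 0, "ry": 0, "rz": 0, "hand": 0},
    {"x": 4, "y": 3, "z": 0, "rx": 0, "ry": 0, "rz": 0, "hand": 0}
  ]
}}

```text
t: 9.15
position: [0.5308, -0.2249, 0.049]
orientation: [[-0.584, 0.812, -0.004], [0.812, 0.584, -0.002], [0.0, -0.004, -1.0]]
contact_force: [-13.5, -9.3, 18.9]
opening: 0.002
grasp_force: 9.8
```

Emit:
{"name": "arm_command", "arguments": {
  "commands": [
    {"x": 2, "y": 1, "z": 0, "rx": 0, "ry": 0, "rz": 0, "hand": 0},
    {"x": 3, "y": 2, "z": 0, "rx": 0, "ry": 0, "rz": 0, "hand": 0}
  ]
}}

```text
t: 9.35
position: [0.5335, -0.223, 0.049]
orientation: [[-0.584, 0.812, -0.004], [0.812, 0.584, -0.003], [0.0, -0.005, -1.0]]
contact_force: [-15.6, -8.1, 21.0]
opening: 0.003
grasp_force: 10.6
```

The drag force has jumped to 16.5 N at 20 N of press, so the fingertip is slipping and the jaw should be snug. I'll lift off and look.

Emit:
{"name": "arm_command", "arguments": {
  "commands": [
    {"x": 0, "y": 0, "z": 10, "rx": 0, "ry": 0, "rz": 0, "hand": 0},
    {"x": -1, "y": 2, "z": 55, "rx": 0, "ry": 0, "rz": 0, "hand": 0},
    {"x": -3, "y": 5, "z": 100, "rx": 0, "ry": 0, "rz": 0, "hand": 0},
    {"x": -4, "y": 8, "z": 144, "rx": 0, "ry": 0, "rz": 0, "hand": 0},
    {"x": -4, "y": 8, "z": 144, "rx": 0, "ry": 0, "rz": 0, "hand": 0}
  ]
}}

```text
t: 9.85
position: [0.5353, -0.2117, 0.1979]
orientation: [[-0.587, 0.809, 0.008], [0.809, 0.587, -0.0], [-0.005, 0.006, -1.0]]
contact_force: [0.4, -0.2, -0.5]
opening: 0.007
grasp_force: 0.0
```

```bash
python3 - <<'E'
from h import *
import pickle
s=robot.get_state();im=cams.camera('wrist')[:,:,::-1].copy();cv2.imwrite('pics/w4.png',im);pickle.dump(s,open('s4.pkl','wb'))
t=cams.camera('top')[:,:,::-1];cv2.imwrite('pics/t4.png',t)
sc=cams.camera('scene')[:,:,::-1];cv2.imwrite('pics/sc4.png',sc)
print(s['t'],s['position'])
g=im.mean(2)
m=(g[155:233,125:350]<130).astype(np.uint8)
n,l,st,c=cv2.connectedComponentsWithStats(m,connectivity=4)
for k in range(1,n):
    if 25<st[k,4]<3000: print(c[k].round(1)+[125,155],st[k]+[125,155,0,0,0])
z=lambda a:cv2.resize(a,(400,250),interpolation=cv2.INTER_CUBIC)
o=cv2.imread('pics/w3.png')
cv2.imwrite('pics/c4.png',np.vstack([np.hstack([z(o[160:235,240:360]),z(im[160:235,240:360])]),np.hstack([z(t[215:265,225:305]),z(sc[222:272,255:335])])]))
E
```

```text
9.85 [ 0.53532303 -0.21172033  0.19787231]
[235.1 171. ] [ 127  155  196   50 2220]
[324.3 189.3] [312 161  23  52 527]
[258.5 173. ] [246 169  31   8 129]
[303.1 191.6] [296 184  15  16 187]
[178.8 192. ] [147 186  64  13 818]
[132.6 192.4] [127 187  12  11 102]
[262.7 197.8] [248 188  31  22 415]
```

View pics/c4.png

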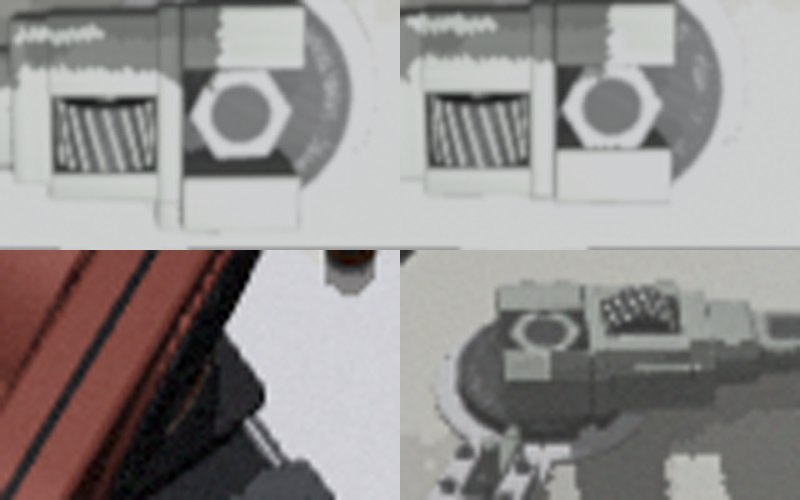

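The jaws are now snug on both hexagon flats in the top-right crop (jaw faces at rows 65 and 148). It started with a gap below the hexagon, in the top-left crop. Next I'll plan the handle push.

```bash
python3 - <<'E'
from h import *
import pickle;s=pickle.load(open('s4.pkl','rb'));p=robot.get_state()['position']
h=ray('wrist',303.1,191.6,.029,s);o=ray('wrist',132.6,192.4,.025,s)
r=ray('wrist',178.8,192,.026,s)
print(h,o,r,np.linalg.norm((h-o)[:2]),np.degrees(np.arctan2(*(h-o)[1::-1])),np.degrees(np.arctan2(*(h-r)[1::-1])))
a0=np.arctan2(*(h-o)[1::-1]);print('now',p)
c=(h[:2]+[.559,-.199])/2
def P(phi,y):
    a=a0-phi;R=np.array([[np.cos(a),-np.sin(a)],[np.sin(a),np.cos(a)]]);return c+R@[-.115,y]
A=P(0,-.030);print('start abs',A,'shift',((A-p[:2])*1e3).round(1))
for f in np.arange(0,1.0,.08): print(f.round(2),((P(f,-.0215)-A)*1e3).round(1))
E
```

```text
[ 0.55989867 -0.19911593  0.029     ] [ 0.43097162 -0.29437577  0.025     ] [ 0.46606859 -0.26825038  0.026     ] 0.1603016573953588 36.4594420548323 36.38296647804639
now [ 0.53261717 -0.21043539  0.19204112]
start abs [ 0.48478501 -0.29152546] shift [-47.8 -81.1]
0.0 [-5.1  6.8]
0.08 [-11.6  13.5]
0.16 [-17.7  20.6]
0.24 [-23.1  28.2]
0.32 [-27.9  36.3]
0.4 [-32.1  44.6]
0.48 [-35.6  53.3]
0.56 [-38.4  62.3]
0.64 [-40.4  71.4]
0.72 [-41.7  80.7]
0.8 [-42.3  90. ]
0.88 [-42.1  99.3]
0.96 [-41.2 108.7]
```

Emit:
{"name": "arm_command", "arguments": {
  "commands": [
    {"x": -23, "y": -42, "z": 0, "rx": 0, "ry": 0, "rz": 0, "hand": 0},
    {"x": -45, "y": -85, "z": -10, "rx": 0, "ry": 0, "rz": 0, "hand": 0},
    {"x": -45, "y": -85, "z": -60, "rx": 0, "ry": 0, "rz": 0, "hand": 0},
    {"x": -45, "y": -85, "z": -105, "rx": 0, "ry": 0, "rz": 0, "hand": 0},
    {"x": -45, "y": -85, "z": -145, "rx": 0, "ry": 0, "rz": 0, "hand": 0},
    {"x": -45, "y": -85, "z": -164, "rx": 0, "ry": 0, "rz": 0, "hand": 0},
    {"x": -45, "y": -85, "z": -164, "rx": 0, "ry": 0, "rz": 0, "hand": 0}
  ]
}}

```text
t: 10.7
position: [0.4845, -0.2948, 0.0245]
orientation: [[-0.586, 0.81, -0.008], [0.81, 0.586, 0.002], [0.006, -0.005, -1.0]]
contact_force: [0.5, 0.6, 0.2]
opening: 0.005
grasp_force: 0.0
```

Emit:
{"name": "arm_command", "arguments": {
  "commands": [
    {"x": -3, "y": 6, "z": 1, "rx": 0, "ry": 0, "rz": 0, "hand": 0},
    {"x": -5, "y": 10, "z": 1, "rx": 0, "ry": 0, "rz": 0, "hand": 0},
    {"x": -8, "y": 13, "z": 1, "rx": 0, "ry": 0, "rz": -0.04, "hand": 0},
    {"x": -11, "y": 17, "z": 1, "rx": 0, "ry": 0, "rz": -0.08, "hand": 0},
    {"x": -17, "y": 24, "z": 1, "rx": 0, "ry": 0, "rz": -0.16, "hand": 0}
  ]
}}

```text
t: 11.2
position: [0.4716, -0.273, 0.0316]
orientation: [[-0.448, 0.894, 0.003], [0.894, 0.448, -0.002], [-0.003, 0.002, -1.0]]
contact_force: [0.2, -3.5, 0.8]
opening: 0.005
grasp_force: 1.8
```

Emit:
{"name": "arm_command", "arguments": {
  "commands": [
    {"x": -3, "y": 4, "z": -2, "rx": 0, "ry": 0, "rz": -0.04, "hand": 0},
    {"x": -5, "y": 8, "z": -4, "rx": 0, "ry": 0, "rz": -0.08, "hand": 0},
    {"x": -8, "y": 12, "z": -5, "rx": 0, "ry": 0, "rz": -0.12, "hand": 0},
    {"x": -10, "y": 16, "z": -5, "rx": 0, "ry": 0, "rz": -0.16, "hand": 0},
    {"x": -12, "y": 20, "z": -5, "rx": 0, "ry": 0, "rz": -0.2, "hand": 0},
    {"x": -14, "y": 24, "z": -5, "rx": 0, "ry": 0, "rz": -0.24, "hand": 0},
    {"x": -16, "y": 28, "z": -5, "rx": 0, "ry": 0, "rz": -0.28, "hand": 0},
    {"x": -18, "y": 33, "z": -5, "rx": 0, "ry": 0, "rz": -0.32, "hand": 0}
  ]
}}

```text
t: 12.0
position: [0.4539, -0.2406, 0.0269]
orientation: [[-0.144, 0.99, 0.004], [0.99, 0.144, -0.002], [-0.003, 0.004, -1.0]]
contact_force: [-0.4, -5.6, 2.5]
opening: 0.007
grasp_force: 2.1
```

```bash
cat >look.py <<'E'
from h import *
import pickle,sys
k=sys.argv[1];s=robot.get_state();w=cams.camera('wrist')[:,:,::-1];sc=cams.camera('scene')[:,:,::-1]
cv2.imwrite(f'pics/w{k}.png',w);cv2.imwrite(f'pics/sc{k}.png',sc);pickle.dump(s,open(f's{k}.pkl','wb'))
print(s['t'],s['position'].round(4),s['contact_force'].round(1),s['moment'].round(2),s['orientation'][:,0].round(3))
E
python3 look.py 5; python3 - <<'E'
from h import *
a=cv2.imread('pics/sc4.png');b=cv2.imread('pics/sc5.png')
z=lambda a:cv2.resize(a[220:295,245:325],(400,375),interpolation=cv2.INTER_CUBIC)
cv2.imwrite('pics/c5.png',np.hstack([z(a),z(b)]))
E
```

```text
12.0 [ 0.4539 -0.2406  0.0269] [-0.4 -5.6  2.5] [-1.    0.16  0.04] [-0.144  0.99  -0.003]
```

View pics/c5.png

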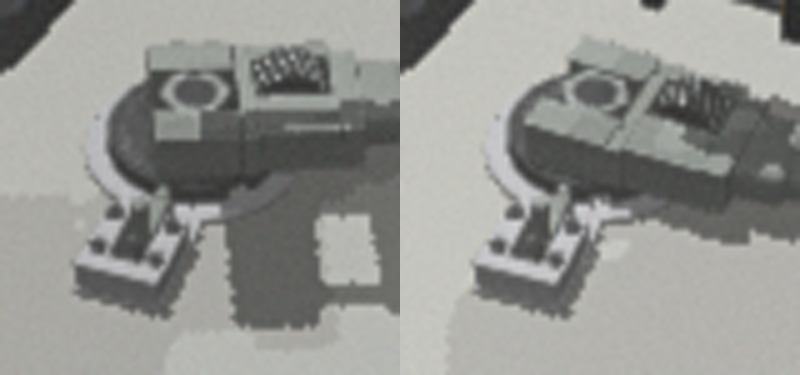

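The scene crop shows the wrench turning with the hexagon. The index peg is still out at crop (557,205). I'll continue and track the peg numerically.

Emit:
{"name": "arm_command", "arguments": {
  "commands": [
    {"x": -2, "y": 5, "z": 0, "rx": 0, "ry": 0, "rz": -0.04, "hand": 0},
    {"x": -3, "y": 9, "z": 0, "rx": 0, "ry": 0, "rz": -0.08, "hand": 0},
    {"x": -4, "y": 14, "z": 0, "rx": 0, "ry": 0, "rz": -0.12, "hand": 0},
    {"x": -5, "y": 18, "z": 0, "rx": 0, "ry": 0, "rz": -0.16, "hand": 0},
    {"x": -6, "y": 23, "z": 0, "rx": 0, "ry": 0, "rz": -0.2, "hand": 0}
  ]
}}

```text
t: 12.6
position: [0.4477, -0.2174, 0.0262]
orientation: [[0.054, 0.999, 0.003], [0.999, -0.054, -0.001], [-0.001, 0.003, -1.0]]
contact_force: [0.5, -5.3, 4.7]
opening: 0.003
grasp_force: 2.8
```

```bash
cat >peg.py <<'E'
from h import *
import sys
# peg template match in scene camera (4x upsampled), reference = image 4
up=lambda a:cv2.resize(a,None,fx=4,fy=4,interpolation=cv2.INTER_CUBIC)
r=up(cv2.imread('pics/sc4.png')[255:267,273:282])
for k in sys.argv[1:]:
    b=up(cv2.imread(f'pics/sc{k}.png')[247:275,265:290])
    m=cv2.matchTemplate(b,r,cv2.TM_CCOEFF_NORMED);_,v,_,l=cv2.minMaxLoc(m);print(k,'peg shift px',l[0]/4-8,l[1]/4-8,round(v,3))
E
python3 look.py 6; python3 peg.py 4 5 6; python3 - <<'E'
from h import *
c=np.array([.5595,-.199]);u=np.array([.54,-.122])-c;u/=np.linalg.norm(u)
a=proj('scene',[*(c+.062*u),.027]);b=proj('scene',[*(c+.058*u),.027]);print('expected peg px',a,'shift on drop',b-a)
E
```

```text
12.6 [ 0.4477 -0.2174  0.0262] [ 0.5 -5.3  4.7] [-1.32 -0.01  0.06] [ 0.054  0.999 -0.001]
4 peg shift px 0.0 0.0 0.996
5 peg shift px 0.0 0.0 0.979
6 peg shift px 0.0 -0.25 0.934
expected peg px [271.75269213 259.61750662] shift on drop [ 0.75449782 -1.44525073]
```

Emit:
{"name": "arm_command", "arguments": {
  "commands": [
    {"x": -0.5, "y": 2.5, "z": 0, "rx": 0, "ry": 0, "rz": -0.02, "hand": 0},
    {"x": -1, "y": 5, "z": 0, "rx": 0, "ry": 0, "rz": -0.04, "hand": 0},
    {"x": -1, "y": 5, "z": 0, "rx": 0, "ry": 0, "rz": -0.04, "hand": 0}
  ]
}}

```text
t: 13.0
position: [0.4461, -0.2109, 0.0252]
orientation: [[0.092, 0.996, 0.001], [0.996, -0.092, 0.0], [0.0, 0.001, -1.0]]
contact_force: [0.8, -2.2, 1.2]
opening: 0.004
grasp_force: 1.1
```

```bash
python3 look.py 7; python3 peg.py 7
```

```text
13.0 [ 0.4461 -0.2109  0.0252] [ 0.8 -2.2  1.2] [-0.7  -0.19 -0.07] [0.092 0.996 0.   ]
7 peg shift px 0.0 -0.25 0.88
```

Emit:
{"name": "arm_command", "arguments": {
  "commands": [
    {"x": 0, "y": 2.5, "z": 0, "rx": 0, "ry": 0, "rz": -0.02, "hand": 0},
    {"x": 0, "y": 5, "z": 0, "rx": 0, "ry": 0, "rz": -0.04, "hand": 0},
    {"x": 0, "y": 5, "z": 0, "rx": 0, "ry": 0, "rz": -0.04, "hand": 0}
  ]
}}

```text
t: 13.4
position: [0.4453, -0.2052, 0.0246]
orientation: [[0.133, 0.991, -0.001], [0.991, -0.133, 0.001], [0.001, -0.001, -1.0]]
contact_force: [-1.2, 0.2, -0.3]
opening: 0.008
grasp_force: 0.0
```

```bash
python3 look.py 8; python3 peg.py 8
```

```text
13.4 [ 0.4453 -0.2052  0.0246] [-1.2  0.2 -0.3] [-0.09  0.03 -0.01] [0.133 0.991 0.001]
8 peg shift px 0.25 -0.25 0.901
```

The force has gone to zero, so I'll measure the wrench angle from the wrist view and check the peg.

```bash
cat >ang.py <<'E'
from h import *
import pickle,sys
for k in sys.argv[1:]:
    s=pickle.load(open(f's{k}.pkl','rb'));g=cv2.imread(f'pics/w{k}.png',0)
    print(k,'tcp z',s['position'][2].round(4),'hex proj',proj('wrist',[.5595,-.199,.029],s).round(0))
    n,l,st,c=cv2.connectedComponentsWithStats((g<120).astype(np.uint8),connectivity=4)
    for j in range(1,n):
        if 60<st[j,4]<6000 and c[j,1]<235: print(c[j].round(0),st[j])
E
python3 ang.py 7 8
python3 - <<'E'
from h import *
I=[cv2.imread(f'pics/sc{k}.png') for k in(5,7,8)]
z=lambda a:cv2.resize(a[220:295,245:325],(400,375),interpolation=cv2.INTER_CUBIC)
w=cv2.imread('pics/w8.png')[0:235]
w=cv2.resize(w,(400,168))
cv2.imwrite('pics/c8.png',np.hstack([np.vstack([z(I[2]),w]),np.vstack([z(I[1])[:375],np.zeros((168,400,3),np.uint8)])]))
E
```

```text
7 tcp z 0.0252 hex proj [526. 222.]
[501.  42.] [494  36  15  14  93]
[436.  76.] [424  38  25  79 727]
[480.  72.] [ 461   39   37   62 1154]
[459. 102.] [452  96  14  13  96]
[  2. 118.] [  0 101   8  28 114]
[499. 224.] [488 195  26  63 553]
[528. 222.] [ 510  205   37   35 1003]
8 tcp z 0.0246 hex proj [528. 225.]
[208.  16.] [186  12  41   7  63]
[495.  46.] [488  40  16  14  93]
[475.  76.] [ 453   43   40   63 1286]
[431.  82.] [418  44  28  79 692]
[456. 107.] [449 101  14  13 116]
[  2. 135.] [  0 121   7  22  88]
[530. 225.] [ 511  208   38   35 1014]
```

```bash
python3 - <<'E'
from h import *
f=lambda n,r,c,s:cv2.resize(cv2.imread(f'pics/{n}.png')[r[0]:r[1],c[0]:c[1]],s,interpolation=cv2.INTER_CUBIC)
a=np.hstack([f(n,(20,250),(410,560),(225,345)) for n in('w6','w7','w8')])
b=np.hstack([f(n,(225,285),(245,325),(267,200)) for n in('sc5','sc7','sc8')])
cv2.imwrite('pics/c8.png',np.vstack([np.pad(a,((0,0),(0,801-675),(0,0))),b])[:, :800])
E
```

```text
(no output)
```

View pics/c8.png

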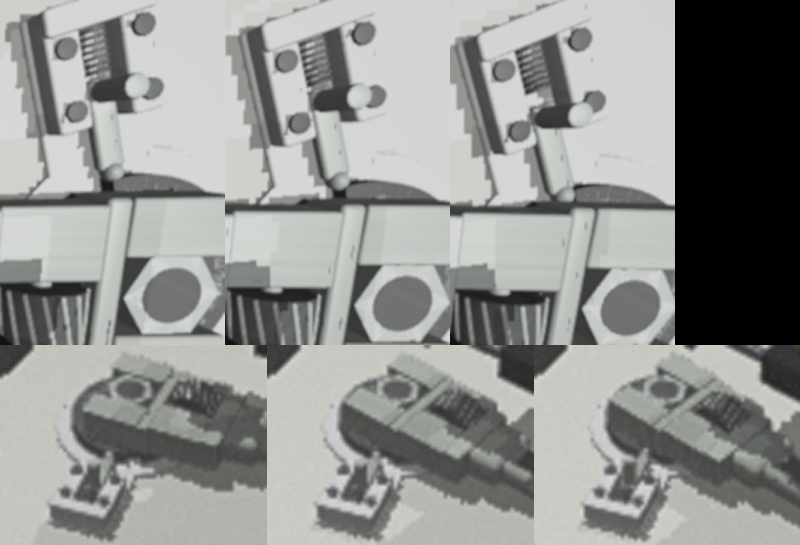

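In the wrist view the peg has moved towards the disc relative to the housing screws: crop (358,97) in w7 and (579,115) in w8. I'll quantify that.

```bash
python3 look.py 9; python3 - <<'E'
from h import *
import pickle
c=np.array([.5595,-.199])
for k,u,v,sc in((6,410+137/1.5,20+85/1.5,[(410+150/1.5,20+88/1.5)]),(7,498.7,84.7,[(410+149/1.5,20+97/1.5)]),(8,496,96.7,[(410+142/1.5,20+101/1.5)])):
    s=pickle.load(open(f's{k}.pkl','rb'))
    p=ray('wrist',u,v,.027,s)[:2];q=ray('wrist',*sc[0],.016,s)[:2]
    print(k,'peg r',np.linalg.norm(p-c).round(4),p.round(4),'screw r',np.linalg.norm(q-c).round(4))
# wrench angle from the collar/window bar edges in wrist pictures
for k in(7,8,9):
    s=pickle.load(open(f's{k}.pkl','rb'));g=cv2.imread(f'pics/w{k}.png',0)
    e=cv2.Canny(g[140:232,:],40,120);L=cv2.HoughLinesP(e,1,np.pi/720,40,minLineLength=60,maxLineGap=8)
    out=[]
    for l in (L if L is not None else []):
        x1,y1,x2,y2=np.ravel(l);P=ray('wrist',x1,y1+140,.031,s);Q=ray('wrist',x2,y2+140,.031,s);out.append(((np.degrees(np.arctan2(*(Q-P)[1::-1]))%180).round(1),int(x1),int(y1+140),int(x2),int(y2+140)))
    print(k,sorted(out)[:12])
E
```

```text
13.5 [ 0.4455 -0.2058  0.0247] [-0.1 -0.4 -0. ] [-0.07  0.05 -0.05] [0.132 0.991 0.   ]
6 peg r 0.0614 [ 0.5451 -0.1393] screw r 0.0594
7 peg r 0.061 [ 0.5448 -0.1398] screw r 0.0591
8 peg r 0.058 [ 0.5454 -0.1427] screw r 0.0595
7 [(np.float64(2.9), 419, 155, 489, 145), (np.float64(85.4), 492, 229, 502, 162), (np.float64(89.8), 12, 140, 37, 231), (np.float64(90.0), 0, 143, 25, 230), (np.float64(172.7), 497, 196, 557, 198), (np.float64(173.8), 197, 203, 331, 205), (np.float64(174.6), 409, 227, 476, 227), (np.float64(174.7), 263, 188, 343, 188)]
8 [(np.float64(81.8), 387, 231, 393, 166), (np.float64(81.8), 494, 230, 506, 161), (np.float64(89.3), 9, 144, 36, 231)]
9 [(np.float64(81.9), 493, 231, 505, 161), (np.float64(90.4), 6, 140, 36, 231), (np.float64(171.6), 270, 190, 344, 191), (np.float64(171.7), 218, 201, 309, 202), (np.float64(171.7), 266, 186, 345, 187), (np.float64(172.4), 410, 229, 477, 229), (np.float64(172.4), 410, 230, 477, 230), (np.float64(172.4), 410, 231, 477, 231), (np.float64(173.3), 410, 226, 478, 225), (np.float64(173.3), 410, 228, 478, 227), (np.float64(179.4), 94, 195, 176, 185)]
```

The pin has dropped about 3–3.5 mm ± 0.5. The spindle can be at most about 0.9, so I'll advance a little towards the notch centre (0.95) while watching the force.

Emit:
{"name": "arm_command", "arguments": {
  "commands": [
    {"x": 0, "y": 1.5, "z": 0, "rx": 0, "ry": 0, "rz": -0.01, "hand": 0},
    {"x": 0, "y": 3, "z": 0, "rx": 0, "ry": 0, "rz": -0.03, "hand": 0},
    {"x": 0, "y": 4.5, "z": 0, "rx": 0, "ry": 0, "rz": -0.04, "hand": 0},
    {"x": 0, "y": 4.5, "z": 0, "rx": 0, "ry": 0, "rz": -0.04, "hand": 0}
  ]
}}

```text
t: 14.0
position: [0.4456, -0.2019, 0.0249]
orientation: [[0.173, 0.985, -0.0], [0.985, -0.173, -0.0], [-0.0, -0.0, -1.0]]
contact_force: [-2.4, -2.0, 0.2]
opening: 0.002
grasp_force: 1.3
```

```bash
cat >m.py <<'E'
from h import *
import pickle,sys
c=np.array([.5595,-.199]);up=lambda a:cv2.resize(a,None,fx=3,fy=3,interpolation=cv2.INTER_CUBIC)
a=cv2.imread('pics/w8.png');pu,pv=496,96.7
def match(b,u,v,h,su=25):
    T=up(a[int(v)-h:int(v)+h,int(u)-h:int(u)+h]);y0=max(0,int(v)-h-su);x0=int(u)-h-su
    B=up(b[y0:int(v)+h+su,x0:min(560,int(u)+h+su)]);m=cv2.matchTemplate(B,T,cv2.TM_CCOEFF_NORMED);_,q,_,l=cv2.minMaxLoc(m)
    return u+l[0]/3+x0-(int(u)-h),v+l[1]/3+y0-(int(v)-h),q
for k in sys.argv[1:]:
    s=pickle.load(open(f's{k}.pkl','rb'));b=cv2.imread(f'pics/w{k}.png')
    P=match(b,pu,pv,8);S=match(b,495-39,107,8)
    p=ray('wrist',P[0],P[1],.027,s)[:2];q=ray('wrist',S[0],S[1],.016,s)[:2];ax=np.array([.5452,-.141])-c;ax/=np.linalg.norm(ax)
    print(k,'peg r',np.linalg.norm(p-c).round(4),'peg-screw along axis mm',((p-q)@ax*1e3).round(2),round(P[2],2),round(S[2],2))
    g=cv2.cvtColor(b,6);e=cv2.Canny(g[140:232],40,120);L=cv2.HoughLinesP(e,1,np.pi/720,40,minLineLength=60,maxLineGap=8)
    print([round(float(np.degrees(np.arctan2(*(ray('wrist',x2,y2+140,.031,s)-ray('wrist',x1,y1+140,.031,s))[1::-1]))%180),1) for x1,y1,x2,y2 in np.reshape(L,(-1,4))])
E
python3 look.py 10; python3 m.py 5 6 7 8 9 10
```

```text
14.0 [ 0.4456 -0.2019  0.0249] [-2.4 -2.   0.2] [-0.67  0.38  0.02] [ 0.173  0.985 -0.   ]
5 peg r 0.0453 peg-screw along axis mm 1.68 0.84 0.53
[10.0, 9.6, 9.7, 4.6, 8.2, 97.8, 101.0, 8.2, 5.5, 0.2, 0.9, 8.2]
6 peg r 0.0614 peg-screw along axis mm 2.94 0.94 0.94
[177.8, 178.8, 178.8, 0.0, 89.8, 86.4, 88.6]
7 peg r 0.0613 peg-screw along axis mm 2.97 0.94 0.95
[174.7, 174.7, 2.9, 89.9, 84.3, 84.2]
8 peg r 0.0581 peg-screw along axis mm -0.21 1.0 1.0
[170.8, 89.3, 82.0, 81.8]
9 peg r 0.0581 peg-screw along axis mm -0.23 1.0 0.99
[171.4, 171.2, 90.0, 172.4, 172.4, 172.4, 172.4, 172.4]
10 peg r 0.0581 peg-screw along axis mm -0.17 1.0 0.98
[169.5, 170.0, 170.0, 178.6, 170.0, 171.2, 178.2, 80.8, 89.9, 170.9, 80.9]
```

Emit:
{"name": "arm_command", "arguments": {
  "commands": [
    {"x": 0.5, "y": 1.5, "z": 0, "rx": 0, "ry": 0, "rz": -0.01, "hand": 0},
    {"x": 0.5, "y": 3, "z": 0, "rx": 0, "ry": 0, "rz": -0.02, "hand": 0},
    {"x": 1, "y": 4, "z": 0, "rx": 0, "ry": 0, "rz": -0.03, "hand": 0},
    {"x": 1, "y": 4, "z": 0, "rx": 0, "ry": 0, "rz": -0.03, "hand": 0}
  ]
}}

```text
t: 14.5
position: [0.4466, -0.1974, 0.0248]
orientation: [[0.202, 0.979, -0.0], [0.979, -0.202, 0.0], [0.0, -0.001, -1.0]]
contact_force: [-3.1, -2.7, -0.2]
opening: 0.005
grasp_force: 1.3
```

```bash
python3 look.py 11; python3 m.py 11
```

```text
14.5 [ 0.4466 -0.1974  0.0248] [-3.1 -2.7 -0.2] [-0.58  0.64  0.01] [0.202 0.979 0.   ]
11 peg r 0.0582 peg-screw along axis mm -0.18 0.99 0.98
[167.3, 167.5, 165.4, 168.3, 89.1, 76.5, 168.3, 168.3, 77.8]
```

The peg travel is unchanged, so it is fully seated. I'll retract the finger.

Emit:
{"name": "arm_command", "arguments": {
  "commands": [
    {"x": 0, "y": -4, "z": 0, "rx": 0, "ry": 0, "rz": 0, "hand": 0},
    {"x": -2, "y": -15, "z": 0, "rx": 0, "ry": 0, "rz": 0, "hand": 0},
    {"x": -2, "y": -18, "z": 30, "rx": 0, "ry": 0, "rz": 0, "hand": 0},
    {"x": 0, "y": -20, "z": 75, "rx": 0, "ry": 0, "rz": 0, "hand": 0},
    {"x": 20, "y": -20, "z": 120, "rx": 0, "ry": 0, "rz": 0, "hand": 0},
    {"x": 50, "y": -20, "z": 165, "rx": 0, "ry": 0, "rz": 0, "hand": 0},
    {"x": 50, "y": -20, "z": 165, "rx": 0, "ry": 0, "rz": 0, "hand": 0},
    {"x": 50, "y": -20, "z": 165, "rx": 0, "ry": 0, "rz": 0, "hand": 0}
  ]
}}

```text
t: 15.4
position: [0.4979, -0.2185, 0.1909]
orientation: [[0.201, 0.98, 0.002], [0.98, -0.201, -0.001], [-0.0, 0.002, -1.0]]
contact_force: [0.1, 0.4, -0.2]
opening: 0.002
grasp_force: 0.0
```

```bash
python3 look.py 12; python3 peg.py 11 12; python3 - <<'E'
from h import *
import pickle
for k in(4,12):
    s=pickle.load(open(f's{k}.pkl','rb'));g=cv2.imread(f'pics/w{k}.png',0)
    print(k,'hex px',proj('wrist',[.5595,-.199,.029],s).round(0))
    n,l,st,c=cv2.connectedComponentsWithStats((g<130).astype(np.uint8),connectivity=4)
    for j in range(1,n):
        if 80<st[j,4]<1500 and c[j,1]<232: print(c[j].round(1),st[j],ray('wrist',*c[j],.027,s)[:2].round(4))
E
```

```text
15.4 [ 0.4979 -0.2185  0.1909] [ 0.1  0.4 -0.2] [-0.1   0.15  0.05] [ 0.201  0.98  -0.   ]
11 peg shift px 0.25 0.0 0.885
12 peg shift px 0.25 0.0 0.879
4 hex px [302. 193.]
[286.2   2.8] [268   0  39   6 106] [ 0.4527 -0.0791]
[313.8 111. ] [305  94  19  36 166] [ 0.5234 -0.1339]
[331.8 118.2] [322 108  20  23 208] [ 0.5401 -0.1294]
[543.7 161.5] [531 152  27  19 222] [ 0.7224 -0.0452]
[324.4 189.3] [312 161  23  52 534] [ 0.5745 -0.1843]
[550.1 178.1] [540 170  20  18 165] [ 0.7388 -0.0525]
[303.1 191.7] [296 184  15  16 191] [ 0.5597 -0.1978]
[178.8 192. ] [147 186  64  13 818] [ 0.4656 -0.2663]
[132.6 192.4] [127 187  12  11 102] [ 0.4308 -0.2919]
[262.7 197.8] [248 188  31  22 413] [ 0.5324 -0.2248]
[551.  195.9] [543 188  15  17 109] [ 0.7522 -0.0638]
[519.2 213.3] [506 205  27  18 193] [ 0.7403 -0.0935]
[526.9 228.4] [517 221  21  17 163] [ 0.7575 -0.0999]
12 hex px [337. 157.]
[159.9  18.9] [138   0  36  31 327] [ 0.4361 -0.0596]
[183.4  38.5] [147   0  54  57 244] [ 0.4509 -0.0776]
[507.5  15.3] [487   0  43  36 962] [ 0.7136 -0.1138]
[302.9  79.4] [295  70  20  23 155] [ 0.5415 -0.1288]
[285.   91.3] [276  75  20  36 148] [ 0.5249 -0.1351]
[337.2 120.8] [324 118  30   6 110] [ 0.5646 -0.1684]
[262.6 132.5] [254 127  14  11  84] [ 0.4987 -0.165 ]
[359.3 156.4] [346 130  24  50 455] [ 0.5791 -0.203 ]
[323.1 156.6] [320 144   9  26 136] [ 0.5473 -0.1966]
[207.2 153.7] [175 146  66  16 908] [ 0.4465 -0.1732]
[158.7 152.5] [152 147  13  12 117] [ 0.4044 -0.1634]
[337.8 156.7] [330 149  17  17 221] [ 0.5602 -0.1993]
[294.  164.1] [277 151  36  32 545] [ 0.5205 -0.198 ]
```

```bash
python3 -c "
from plant import ticket
print(ticket.finish_job())"
```

```text
the job is handed in; nothing more can be done
None
```

I handed the job in at about 15 s of the 58 s. I closed the jaw with the worm until the fingertip slipped, then pushed the handle clockwise about 0.86 rad; the index pin measured seated (about 3.2 mm of the nominal 4 mm, unchanged as I pushed on). During two worm strokes the fingertip force ran high, at 37 to 45 N, above the advised 20 N. No verdict came back.

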